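Set up a drying shelf for a clay beaker

ROBOT

A 7-joint arm with a two-finger parallel gripper is mounted at the origin on the work surface. World frame = base frame: x ahead of the robot, y to its left, z up, the work surface at z = 0. Lengths are in m, angles in degrees, forces in N, time in s.
With the tool pointing down it reaches from about 0.425 to 0.875 m from the base axis. Payload 4.7 kg.
Tool frame: the origin (TCP) lies on the centre line of the jaws, within the pads' length; the fingertips stand 17 mm ahead of it and the grasp point (between the pads) lies 2 mm behind it; z points along the fingers, y is the line along which they close (so a half turn about z gives the same grasp; the last joint's range is limited). The gripper opens to 87 mm and grips with 3 to 60 N. Pads are 19 mm wide; open, the fingers measure 117 mm over their backs; the gripper's body (75 mm by 190 mm) begins 51 mm behind the grasp point.
Start: joints at [-67.431, 18.392, -4.016, 83.108, 1.295, 78.541, -3.26], TCP at [0.241, 0.604, 0.24] pointing down, gripper open.
Joint ranges: [-163.93, 163.93], [-17.29, 119.83], [-79.2, 71.16], [3.27, 140.29], [-89.18, 269.18], [5.43, 117.66], [-154.24, 154.24]. Speed limits (degrees/s): [147.25, 147.25, 180, 180, 180, 180, 180].

INTERFACE

Orientations are given as [roll, pitch, yaw] about the fixed x, y, z axes, in that order (R = Rz(yaw) Ry(pitch) Rx(roll)).
In Python, from cell import env, read_camera gives the robot as it stands.
- The arm moves only by the shell command python3 -m jog 'ROWS' [FORCE]. ROWS is JSON, a list of rows, each a list of 5 numbers: the opening, from 0 (shut) to 1 (fully open), then the shift along the tool's x, y, z each as a share of 0.02 m, from -1 to 1, then the turn about the tool's z as a share of 45 degrees, from -1 to 1. In form: [[gripper, x, y, z, yaw], ...]. A call has 1 to 12 rows; each row shifts and turns the commanded pose from where the row before left it, along the tool's axes as they then stand; what a row does not reach is not made up. A row lasts 1/12 s, in which the tool goes at most 41.7 mm and 7.16 degrees, less where a joint would pass 70% of its speed; a pose out of reach is approached as far as the arm can. A call with a number of a shift or a turn outside -1 to 1 is refused whole. A call with a gripper value outside its range is refused whole. The fingers move at their own pace and stop on an object; FORCE is the grip in N (left out, the last holds). Time passes only in rows, so rows that do not move let the fingers close. It gives the time, the measured TCP pose, the force, the opening and the grip force at its end, in the units of the state.
- env.get_obs(): the state, without advancing time (a new reading comes with each control period).
- read_camera(name): name is "side" or "top"; returns a dict with "color" (420x560x3 uint8, red, green, blue), "range_z" (420x560 float32, m along the optical axis (not along the pixel's ray), 0 where there is no reading), "mtx" (3x3 intrinsics, pixels), "world_from_camera" (4x4, takes a point from camera to world coordinates). Camera axes: x right, y down, z forward; pixel columns grow to the right and rows downward; lengths in m; the calibration is good to about 2 mm. A picture is of the moment at which its call begins.
- env.sign_off(): hands the job in; it is judged then, once.
The state is a dict: "time_s": time; "qpos": joint angles; "joint_velocities": joint speeds; "effort": joint torques, N m; "tool_pos": TCP position; "tool_rot": TCP orientation; "force": force on the tool from outside, world axes, zero at the start; "wrist_torque": the same for the moment, N m; "grip_width": finger opening in m; "grasp_force": force on a finger pad.
Only numpy, scipy, OpenCV 4.12 (cv2) and the standard library are available. Lean on these libraries where they do the work, as an engineer would, in place of code of your own. Each camera call takes 0.05 s, during which the arm holds its last target. There are 200 camera calls.

TASK

Clear the two lumps of hard clay, one on top of a prop and one on the loose wooden board, into the grey scrap tub. Then lay the board flat and level across the two upright props, bridging both with an end reaching past each prop and the prop tops under its width, and stand the tall raw-clay beaker upright on the middle of the board with its whole foot on the wood. The beaker is fragile, so never tip it or let it drop, and leave the dish, the jar and the brush where they are.

Things in the scene. Friction and masses are not known exactly. Their poses are not given: they have to be found in the camera images.
- board: loose plain wooden board, 320 long (its x) x 60 wide (its y) x 14 thick (z up), about 170 g, lying flat on the table at the start. Origin: centre of its underside.
- prop_a: one of two identical buff fireclay posts, 30 x 30 square and 90 tall, fixed upright on the table, 160 to 250 apart. Origin: centre of its underside, z up.
- prop_b: the other post, identical to prop_a. Origin: centre of its underside, z up.
- prop_a_top (a point): centre of prop_a's flat top face, 90 above the table.
- prop_b_top (a point): centre of prop_b's flat top face, 90 above the table.
- lump_1: chunky lump of hard grey-brown clay, 34 (its x) x 26 (its y) and about 28 tall, straight-sided in its lower 20, about 30 g; at the start on top of prop_a. Origin: centre of its underside.
- lump_2: a second lump like lump_1, at the start on top of the board. Origin: centre of its underside.
- tub: grey round plastic scrap tub, fixed, open at the top, 100 tall, outside diameter 164 at the rim and 136 at the base, wall 4, inner floor 6 above the table. Origin: centre of its underside.
- beaker: tall open beaker of raw buff-grey clay, 85 tall, outside diameter 44 at the foot, 58 from mid-height to the rim, wall 5, about 170 g, standing on the table with the dish and the jar close by. Origin: centre of its underside, z up along its axis.
- dish: bystander: low open clay dish, 34 tall, 80 across the rim, standing by the beaker. Origin: centre of its underside.
- jar: bystander: white lidded jar, 72 tall, 60 across, standing by the beaker. Origin: centre of its underside.
- brush: bystander: wooden-handled brush lying on the table beyond the props, along its own x. Origin: under its middle.

How it is judged (in metres and radians):
On the way, in this order (a step that is already met when the one before it is completed fails the run):
1. both lumps lie in the tub (horizontal distance between each of lump_1, lump_2 and tub below 0.07 m and height (world z) of each of lump_1, lump_2 below 0.07 m and linear speed of each of lump_1, lump_2 below 0.05 m/s), for 0.2 s.
2. the board lies level and released across both props (x of prop_a_top in the frame of board between -0.147 and 0.147 m and y of prop_a_top in the frame of board between -0.022 and 0.022 m and x of prop_b_top in the frame of board between -0.147 and 0.147 m and y of prop_b_top in the frame of board between -0.022 and 0.022 m and height (world z) of board between 0.086 and 0.094 m and angle between board's own z axis and vertical below 0.05 rad and linear speed of board below 0.03 m/s and contact force between the fingers and board below 0.2 N), for 0.2 s.
3. the beaker stands released on the middle of the board (x of beaker in the frame of board between -0.04 and 0.04 m and y of beaker in the frame of board between -0.011 and 0.011 m and z of beaker in the frame of board between 0.01 and 0.018 m and angle between beaker's own z axis and vertical below 0.08 rad and linear speed of beaker below 0.03 m/s and contact force between the fingers and beaker below 0.2 N), for 0.2 s.
At the end, for the whole second after the job is handed in: Lumps at rest in the tub (70 mm of its axis); board released on both props, 86-94 mm up, level to 0.05 rad, prop centres within 22 mm of its centre line and 147 mm of its middle; beaker released, at rest on it, within 40 mm of its middle, 11 mm of its centre line, 0.08 rad of upright (all of step 1 and all of step 2 and all of step 3); the robot touches nothing.
It fails at once if the beaker is dropped (falls free at more than 0.5 m/s, about 13 mm) (linear speed of beaker above 0.5 m/s and contact force between beaker and anything else below 0.05 N).
It fails at once if the beaker is tipped more than 0.6 rad (angle between beaker's own z axis and vertical above 0.6 rad).
It fails at once if the clay dish is moved more than 30 mm (distance of dish from where it was at the start of the episode above 0.03 m).
It fails at once if the lidded jar is moved more than 30 mm (distance of jar from where it was at the start of the episode above 0.03 m).
It fails at once if the brush is moved more than 30 mm (distance of brush from where it was at the start of the episode above 0.03 m).
It also fails if it takes over 72 s, if anything falls off the work surface, if the arm or the gripper's body presses on something with over 40 N, if the wrist force passes 120 N, or if a joint passes its speed limit or range.

## Working session

There is one attempt and no reset: what is moved stays moved. The work goes in short steps, Python scripts to look and compute and a shell command to move; the robot and the scene stay as the last step left them, time stands still between calls to the robot, and variables do not carry over. Pictures are saved under pics/ and viewed, at most 10 in all, crops included, and the job is handed in when it is done.

```bash
mkdir -p pics; ls
python3 - <<'E'
from cell import env, read_camera
import cv2,numpy as np
print(env.get_obs())
for n in("top","side"):
    c=read_camera(n); cv2.imwrite(f"pics/{n}0.png",c["color"][:,:,::-1]); np.savez(f"{n}0.npz",**c)
    print(n,c["mtx"],c["world_from_camera"])
E
```

```text
pics
{'time_s': 0.0, 'qpos': array([-67.43281895,  18.4406924 ,  -4.01540498,  83.17563006,
         1.29551321,  78.54017018,  -3.26073037]), 'joint_velocities': array([ 0.03911089, -0.0636867 , -0.13956437,  0.09407311, -0.04667195,
        0.13431747,  0.03978393]), 'effort': array([-6.75618026e-05, -4.91279662e+01, -4.03774381e-01, -3.12530243e+01,
       -6.37829513e-02,  4.42795898e-02,  1.98015614e-04]), 'tool_pos': array([0.24081611, 0.60318024, 0.23843658]), 'tool_rot': array([-1.79888779e+02,  6.28662635e-03,  1.58241843e+02]), 'force': array([-0.2502312 ,  0.34297699, -0.20196291]), 'wrist_torque': array([-0.02677598, -0.00351803, -0.02693609]), 'grasp_force': 0.0, 'grip_width': 0.08708101070789187}
top [[466.22439094   0.         276.78765027]
 [  0.         466.22439094 207.76539858]
 [  0.           0.           1.        ]] [[ 0.00689503 -0.98070965  0.1953485   0.36038474]
 [-0.99997372 -0.00632463  0.0035435   0.0090508 ]
 [-0.00223963 -0.1953678  -0.98072749  1.2109296 ]
 [ 0.          0.          0.          1.        ]]
side [[497.21023933   0.         276.5657174 ]
 [  0.         497.21023933 201.49425498]
 [  0.           0.           1.        ]] [[ 0.93824994 -0.18381523  0.29308533  0.26071718]
 [-0.34593335 -0.48833217  0.80116278 -0.91568597]
 [-0.00414293 -0.85307892 -0.52176545  0.69310805]
 [ 0.          0.          0.          1.        ]]
```

View pics/top0.png

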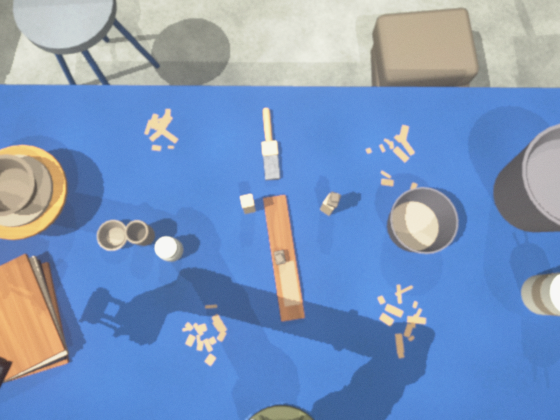

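View pics/side0.png

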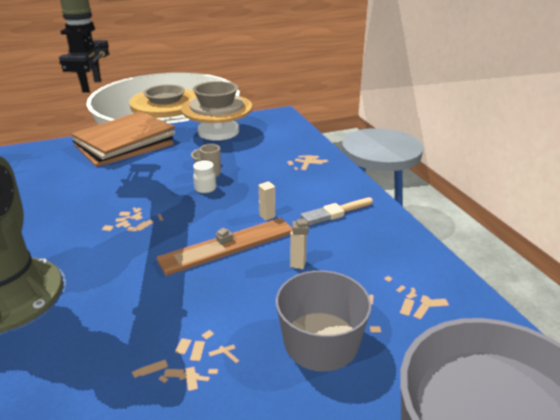

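The top view shows the board around (283,258) with a lump at (279,257). The bare prop is at (248,204) and the prop with a lump at (330,203). The tub is at (423,220), brush (270,145), dish about (112,235), beaker about (137,232) and jar (168,248). The side view agrees. Next I measure.

```bash
cat > h.py <<'E'
import numpy as np,cv2
def load(n): return dict(np.load(n))
def cloud(c):
    z=c["range_z"];v,u=np.indices(z.shape);K=c["mtx"]
    p=np.stack([(u-K[0,2])/K[0,0]*z,(v-K[1,2])/K[1,1]*z,z],-1)
    T=c["world_from_camera"];w=p@T[:3,:3].T+T[:3,3];w[z==0]=np.nan;return w
def ray(c,uv,h):
    K=c["mtx"];T=c["world_from_camera"];uv=np.atleast_2d(uv).astype(float)
    d=np.c_[(uv[:,0]-K[0,2])/K[0,0],(uv[:,1]-K[1,2])/K[1,1],np.ones(len(uv))]@T[:3,:3].T
    return T[:3,3]+d*((h-T[2,3])/d[:,2])[:,None]
E
python3 - <<'E'
from h import *
for n in("top","side"):
    c=load(n+"0.npz");w=cloud(c)
    b=(w[...,0]>.3)&(w[...,0]<.95)&(abs(w[...,1])<.5)&(w[...,2]>.008)&(w[...,2]<.2)
    k,l,s,m=cv2.connectedComponentsWithStats(b.astype(np.uint8))
    for i in range(1,k):
        if s[i,4]>40:
            p=w[l==i]; z=p[:,2];t=p[z>np.percentile(z,97)-.006]
            print(n,i,s[i],"zmax %.3f"%np.percentile(z,97),"top",t.mean(0).round(4),"ext",p.min(0).round(3),p.max(0).round(3))
c=load("top0.npz");a=c["color"]
cv2.imwrite("pics/crop1.png",np.hstack([cv2.resize(a[180:280,80:200][:,:,::-1],None,fx=4,fy=4,interpolation=2)]))
cv2.imwrite("pics/crop2.png",cv2.resize(a[180:330,220:350][:,:,::-1],None,fx=4,fy=4,interpolation=2))
E
```

```text
top 12 [261 108  19  72 812] zmax 0.024 top [0.7594 0.0346 0.0207] ext [0.676 0.008 0.009] [0.876 0.057 0.027]
top 45 [ 387  186   71   68 2868] zmax 0.102 top [ 0.5575 -0.3465  0.1003] ext [ 0.474 -0.423  0.008] [ 0.661 -0.26   0.108]
top 47 [320 191  21  24 285] zmax 0.121 top [ 0.6047 -0.1248  0.1186] ext [ 0.582 -0.14   0.009] [ 0.632 -0.099  0.123]
top 49 [240 194  15  20 219] zmax 0.094 top [0.6015 0.0879 0.0913] ext [0.585 0.071 0.01 ] [0.619 0.104 0.098]
top 50 [ 263  195   42  126 2899] zmax 0.036 top [0.469  0.0067 0.0378] ext [ 0.313 -0.056  0.008] [0.634 0.05  0.046]
top 59 [  97  220   58   30 1139] zmax 0.087 top [0.5245 0.3561 0.0853] ext [0.485 0.328 0.008] [0.561 0.471 0.092]
top 65 [155 236  28  25 534] zmax 0.076 top [0.4885 0.2865 0.0732] ext [0.458 0.256 0.008] [0.516 0.312 0.077]
side 1 [ 191  144   30   48 1102] zmax 0.085 top [0.5228 0.3551 0.0836] ext [0.457 0.253 0.008] [0.553 0.479 0.089]
side 2 [259 182  16  37 524] zmax 0.092 top [0.6005 0.0867 0.0899] ext [0.584 0.069 0.008] [0.618 0.107 0.093]
side 3 [ 157  198  215   76 3922] zmax 0.109 top [ 0.6005 -0.1277  0.1125] ext [ 0.311 -0.139  0.008] [0.876 0.057 0.121]
side 4 [ 276  271   95   99 6939] zmax 0.101 top [ 0.5555 -0.3416  0.0989] ext [ 0.473 -0.422  0.008] [ 0.636 -0.258  0.104]
```

View pics/crop1.png

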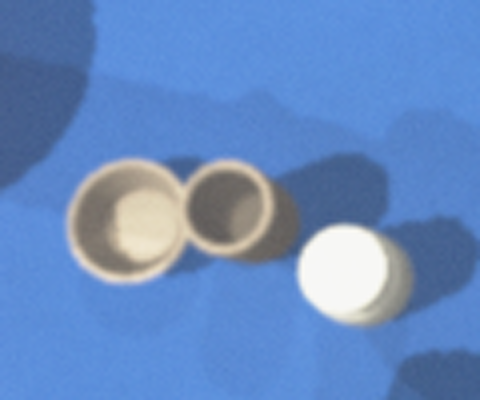

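View pics/crop2.png

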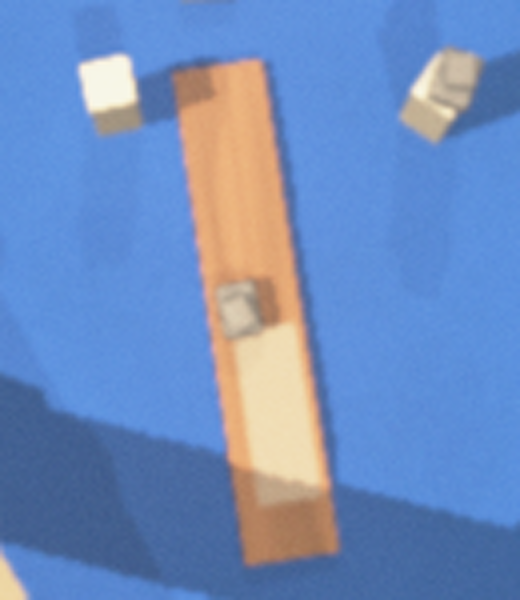

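Crop 1 is offset by (80,180) at 4x. It shows the dish rim at full-frame (112,235), touching the beaker rim on its left. The beaker rim is at (137,232) and the jar lid at (166,247). Crop 2 is offset by (220,180) and shows the board outline, lump 2 with its edges nearly along the board, prop B at about (247,200), and prop A with a rotated lump at about (334,199).

```bash
cat > m.py <<'E'
from h import *
def rect(p):
    (c,s,a)=cv2.minAreaRect((p[:,:2]*1000).astype(np.float32))
    if s[0]<s[1]: s=s[::-1];a+=90
    return np.round(c,1),np.round(s,1),round((a+90)%180-90,1)
def box(w,x,y,z): return (w[...,0]>x[0])&(w[...,0]<x[1])&(w[...,1]>y[0])&(w[...,1]<y[1])&(w[...,2]>z[0])&(w[...,2]<z[1])
E
python3 - <<'E'
from m import *
T=load("top0.npz");S=load("side0.npz")
hsv=cv2.cvtColor(T["color"],cv2.COLOR_RGB2HSV)
nb=~((hsv[...,0]>95)&(hsv[...,0]<130)&(hsv[...,1]>90))
m=np.zeros_like(nb);m[190:325,262:306]=nb[190:325,262:306]
k,l,s,_=cv2.connectedComponentsWithStats(m.astype(np.uint8));i=1+s[1:,4].argmax()
cnt=max(cv2.findContours((l==i).astype(np.uint8),0,1)[0],key=len)[:,0]
print("board",rect(ray(T,cnt,.014)))
for n,c in(("top",T),("side",S)):
    w=cloud(c)
    print(n,"boardpts",rect(w[box(w,(.3,.65),(-.065,.06),(.009,.02))]))
    for nm,x,y,z in(("lump2",(.4,.52),(-.03,.05),(.022,.06)),("lump1",(.56,.65),(-.17,-.08),(.1,.15)),
      ("propA",(.56,.65),(-.17,-.08),(.03,.085)),("propB",(.56,.65),(.05,.13),(.03,.1)),("propBtop",(.56,.65),(.05,.13),(.087,.1)),
      ("jartop",(.44,.52),(.25,.32),(.066,.08)),("jar",(.44,.52),(.25,.32),(.01,.08)),("beakrim",(.48,.57),(.31,.40),(.079,.095)),("beak",(.48,.57),(.31,.388),(.045,.095)),("brush",(.66,.9),(0,.07),(.01,.04)),("tub",(.45,.66),(-.45,-.25),(.094,.11)),("dish",(.45,.57),(.40,.49),(.028,.04))):
        p=w[box(w,x,y,z)]; print(n,nm,len(p),*rect(p),p[:,2].max().round(3))
for nm,uv,h in(("beaker",(137,232),.085),("dish",(112.2,235.2),.034),("jar",(165.7,247.2),.072)): print(nm,ray(T,uv,h).round(4))
E
```

```text
board (array([473.3,  -3.7]), array([324.1,  65.1]), 8.9)
top boardpts (array([473.8,  -2.7]), array([320.4,  60. ]), 9.0)
top lump2 144 [4.598e+02 4.000e-01] [81.8 38.3] 7.2 0.046
top lump1 157 [ 603.1 -123.3] [35.2 26. ] -20.3 0.123
top propA 58 [ 589.6 -111.1] [30.  6.] 66.6 0.084
top propB 201 [602.1  88.1] [30.7 29.9] 12.7 0.098
top propBtop 144 [601.9  88. ] [30.  29.4] 12.4 0.098
top jartop 375 [488.6 285.8] [52.  50.8] 6.2 0.077
top jar 532 [487.1 283.5] [55.7 55.2] -75.4 0.077
top beakrim 166 [523.9 356.6] [56.4 56.4] -8.6 0.092
top beak 358 [520.6 343.5] [84. 57.] 75.0 0.092
top brush 806 [776.8  36.8] [200.6  41.5] 6.2 0.027
top tub 461 [ 555.7 -341.3] [162. 162.] -31.6 0.108
top dish 219 [523.1 436.4] [75.6 69.3] 1.8 0.039
side boardpts (array([474. ,  -2.4]), array([321.7,  66.3]), 8.8)
side lump2 181 [469.2   6.2] [36.3 28.2] 17.0 0.044
side lump1 196 [ 602.  -124.1] [33.8 25.4] -19.4 0.121
side propA 333 [ 602.4 -127. ] [42.7 23.7] 7.2 0.085
side propB 406 [600.7  87.2] [35.7 32.8] -78.6 0.093
side propBtop 92 [601.2  89.2] [31.9 31. ] -78.7 0.093
side jartop 173 [487.4 284.9] [54.3 52.8] 33.3 0.077
side jar 564 [486.8 283. ] [58.5 55.7] 38.2 0.077
side beakrim 117 [523.8 356.3] [61.8 54. ] 76.0 0.089
side beak 352 [521.8 348.3] [78.2 57.6] 78.8 0.089
side brush 656 [776.1  36.5] [200.   44.7] 5.6 0.024
side tub 927 [ 555.  -340.4] [163.  161.9] 63.8 0.104
side dish 49 [496.4 441.3] [78.5 25.3] 79.5 0.037
beaker [[0.5222 0.3536 0.085 ]]
dish [[0.5209 0.4319 0.034 ]]
jar [[0.4869 0.2847 0.072 ]]
```

```bash
cat > plan.py <<'E'
# python3 plan.py x y yaw : turn first, then shift (tool axes), in row units
import sys,numpy as np
from cell import env
o=env.get_obs();x,y,yaw=map(float,sys.argv[1:4]);p=o["tool_pos"];y0=o["tool_rot"][2]
d=(yaw-y0+180)%360-180;a=np.radians(yaw);v=np.array([x,y])-p[:2]
print("now",p.round(4),o["tool_rot"].round(1),"turn units",round(-d/45,3),"X units %.2f Y units %.2f"%(v@[np.cos(a),np.sin(a)]/.02,v@[np.sin(a),-np.cos(a)]/.02),"z mm",p[2]*1000)
E
python3 - <<'E'
from m import *
for n in("top","side"):
    w=cloud(load(n+"0.npz"))
    for z in(.026,.03,.034):
        b=box(w,(.43,.51),(-.03,.05),(z,.06)).astype(np.uint8)
        k,l,s,_=cv2.connectedComponentsWithStats(b);i=1+s[1:,4].argmax();print(n,z,rect(w[l==i]),w[l==i][:,2].max())
    print("table z",np.nanmedian(w[box(w,(.35,.6),(.1,.2),(-.02,.02))][:,2]))
E
python3 plan.py .469 .006 190
```

```text
top 0.026 (array([469.5,   6.7]), array([33.6, 25.8]), 12.8) 0.04584573003465531
top 0.03 (array([469.5,   6.9]), array([33.5, 25.2]), 11.8) 0.04584573003465531
top 0.034 (array([469.2,   6.6]), array([31.5, 24.9]), 10.0) 0.04584573003465531
table z 0.0007626487888734435
side 0.026 (array([469.2,   6.2]), array([36.3, 28.2]), 17.0) 0.04407577616212821
side 0.03 (array([469.1,   6.9]), array([34.7, 29. ]), 12.8) 0.04407577616212821
side 0.034 (array([467.8,   6.3]), array([32. , 23.3]), 8.5) 0.04407577616212821
table z 0.000572017800276936
now [0.2409 0.6032 0.2386] [-179.9    0.   158.2] turn units -0.706 X units -6.05 Y units -31.39 z mm 238.58826420116645
```

```bash
python3 -m jog '[[1,0,0,0,-0.15],[1,0,0,0,-0.15],[1,0,0,0,-0.15],[1,0,0,0,-0.15],[1,0,0,0,-0.15],[1,-1,-1,0,0],[1,-1,-1,0,0],[1,-1,-1,0,0],[1,-1,-1,0,0],[1,-1,-1,0,0],[1,-1,-1,0,0],[1,0,-1,0,0]]' 10 && python3 -m jog '[[1,0,-1,0.5,0],[1,0,-1,0.5,0],[1,0,-1,0.5,0],[1,0,-1,0.5,0],[1,0,-1,0.5,0],[1,0,-1,0.5,0],[1,0,-1,0.5,0],[1,0,-1,0.5,0],[1,0,-1,0.5,0],[1,0,-1,0.5,0],[1,0,-1,0,0],[1,0,-1,0,0]]' && python3 -m jog '[[1,0,-1,0,0],[1,0,-1,0,0],[1,0,-1,0,0],[1,0,-1,0,0],[1,0,-1,0,0],[1,0,-1,0,0],[1,0,-1,0,0],[1,0,-1,0,0],[1,0,-1,0,0],[1,0,-1,0,0],[1,0,0,0,0],[1,0,0,0,0]]'; python3 plan.py .4693 .0065 192
```

```text
time_s: 1.1
tool_pos: [0.3921, 0.4894, 0.2385]
tool_rot: [-179.9, 0.1, -168.3]
force: [0.5, -0.8, 0.2]
grip_width: 0.0874
grasp_force: 0.0
time_s: 2.1
tool_pos: [0.4366, 0.2554, 0.1384]
tool_rot: [-180.0, -0.1, -168.0]
force: [0.5, -0.9, -0.2]
grip_width: 0.0872
grasp_force: 0.0
time_s: 3.1
tool_pos: [0.4787, 0.0603, 0.1393]
tool_rot: [180.0, -0.0, -168.2]
force: [-0.2, 0.6, -0.5]
grip_width: 0.0869
grasp_force: 0.0
now [0.4787 0.0603 0.1393] [ 180.    -0.  -168.2] turn units -0.004 X units 1.02 Y units -2.53 z mm 139.31258253759458
```

```bash
python3 -m jog '[[1,0.5,-0.9,0.4,0],[1,0.5,-0.8,0.8,0],[1,0,-0.8,1,0],[1,0,0,1,0],[1,0,0,1,0],[1,0,0,0.5,0],[1,0,0,0.5,0],[1,0,0,0,0],[1,0,0,0,0]]'; python3 plan.py .4693 .0065 192
```

```text
time_s: 3.85
tool_pos: [0.4698, 0.0088, 0.0356]
tool_rot: [180.0, -0.0, -167.9]
force: [1.9, 0.1, -0.0]
grip_width: 0.0874
grasp_force: 0.0
now [0.4698 0.0088 0.0356] [ 180.    -0.  -167.9] turn units 0.001 X units 0.05 Y units -0.11 z mm 35.60974551159745
```

Positions match, so I close, lift and carry to the tub.

```bash
python3 -m jog '[[0,0,-0.1,0.05,0],[0,0,0,0,0],[0,0,0,0,0],[0,0,0,0,0],[0,0,0,0,0],[0,0,0,0,0],[0,0,0,0,0],[0,0,0,-0.5,0],[0,0,0,-1,0],[0,0,0,-1,0]]' 15; python3 plan.py .575 -.325 170
```

```text
time_s: 4.68
tool_pos: [0.4694, 0.006, 0.0851]
tool_rot: [-180.0, -0.1, -168.0]
force: [1.2, 0.1, 0.2]
grip_width: 0.0282
grasp_force: 0.0
now [0.4694 0.006  0.0851] [-1.80e+02 -1.00e-01 -1.68e+02] turn units 0.488 X units -8.07 Y units -15.38 z mm 85.13702724146444
```

```bash
python3 -m jog '[[0,0,0,0,0],[0,0,0,0,0]]'
python3 - <<'E'
from m import *
from cell import read_camera
w=cloud(read_camera("side"));b=box(w,(.43,.51),(-.03,.05),(.02,.05)).astype(np.uint8)
k,l,s,_=cv2.connectedComponentsWithStats(b);i=1+s[1:,4].argmax();print(s[i,4],rect(w[l==i]),w[l==i][:,2].max())
E
```

```text
time_s: 4.85
tool_pos: [0.4713, 0.0064, 0.0861]
tool_rot: [180.0, 0.2, -168.0]
force: [-0.8, 0.3, 0.8]
grip_width: 0.0148
grasp_force: 0.0
194 (array([468.5,   5.3]), array([36.7, 26.8]), 10.1) 0.04546162143726129
```

The fingers take longer to close than I allowed, and the lump was not gripped or moved. I'll retry with a smaller opening.

```bash
python3 -m jog '[[0.6,0,0,0,0],[0.6,0,0,0,0],[0.6,0,0,0,0],[0.6,0,0,0,0],[0.6,0,0,0.6,0],[0.6,0,0,1,0],[0.6,0,0,0.95,0],[0,0,0,0,0],[0,0,0,0,0],[0,0,0,0,0],[0,0,0,0,0],[0,0,0,0,0]]' 15;  python3 -m jog '[[0,0,0,0,0],[0,0,0,0,0]]'
```

```text
time_s: 5.9
tool_pos: [0.4701, 0.0062, 0.0337]
tool_rot: [180.0, 0.0, -168.0]
force: [0.3, -0.1, 0.4]
grip_width: 0.0267
grasp_force: 0.0
time_s: 6.07
tool_pos: [0.4701, 0.0063, 0.0337]
tool_rot: [180.0, 0.0, -168.0]
force: [0.5, -0.5, 0.0]
grip_width: 0.0259
grasp_force: 15.0
```

```bash
python3 -m jog '[[0,0,0,-0.5,0],[0,0,0,-1,0],[0,0,0,-1,0],[0,0,0,-1,0],[0,0,0,-1,0.12],[0,0,0,-1,0.12],[0,0,0,-1,0.12],[0,0,0,0,0.128],[0,-1,-1,0,0],[0,-1,-1,0,0],[0,-1,-1,0,0],[0,-1,-1,0,0]]' && python3 -m jog '[[0,-1,-1,0,0],[0,-1,-1,0,0],[0,-1,-1,0,0],[0,-1,-1,0,0],[0,0,-1,0,0],[0,0,-1,0,0],[0,0,-1,0,0],[0,0,-1,0,0],[0,0,-1,0,0],[0,0,-1,0,0],[0,0,-1,0,0],[0,0,0,0,0]]'; python3 plan.py .565 -.325 170
```

```text
time_s: 7.07
tool_pos: [0.5357, -0.0873, 0.1647]
tool_rot: [180.0, 0.1, 170.1]
force: [-0.4, 0.1, -0.7]
grip_width: 0.0259
grasp_force: 15.0
time_s: 8.07
tool_pos: [0.5733, -0.3226, 0.1646]
tool_rot: [-179.8, 0.0, 169.7]
force: [-0.7, -0.7, 0.0]
grip_width: 0.026
grasp_force: 15.0
now [ 0.5733 -0.3226  0.1646] [-179.8    0.   169.7] turn units -0.007 X units 0.39 Y units -0.19 z mm 164.60230647582947
```

```bash
python3 -m jog '[[0,0.4,-0.2,1,0],[0,0,0,1,0],[0,0,0,1,0],[0,0,0,0,0],[0.55,0,0,0,0],[0.55,0,0,0,0],[0.55,0,0,0,0],[0.55,0,0,-1,0],[0.55,0,0,-1,0],[0.55,0,0,-1,0],[0.55,0,0,0,0.11],[0.55,0,0,0,0.11]]'; python3 plan.py .6025 -.1237 160
```

```text
time_s: 9.07
tool_pos: [0.5688, -0.3204, 0.1673]
tool_rot: [180.0, 0.3, 159.9]
force: [-0.2, 0.4, -0.6]
grip_width: 0.0478
grasp_force: 0.0
now [ 0.5688 -0.3204  0.1673] [180.    0.3 159.9] turn units -0.002 X units 1.78 Y units 9.82 z mm 167.31337835063945
```

```bash
python3 -m jog '[[0.55,0.9,1,0,0],[0.55,0.9,1,0,0],[0.55,0,1,0,0],[0.55,0,1,0,0],[0.55,0,1,0,0],[0.55,0,1,0,0],[0.55,0,1,0,0],[0.55,0,1,0,0],[0.55,0,1,0,0],[0.55,0,0.8,0,0],[0.55,0,0,0,0],[0.55,0,0,0,0]]'; python3 plan.py .6025 -.1237 160
```

```text
time_s: 10.07
tool_pos: [0.6006, -0.1224, 0.1647]
tool_rot: [180.0, 0.1, 160.3]
force: [-0.5, -0.7, -0.5]
grip_width: 0.0477
grasp_force: 0.0
now [ 0.6006 -0.1224  0.1647] [1.800e+02 1.000e-01 1.603e+02] turn units 0.006 X units -0.11 Y units -0.03 z mm 164.70664447397283
```

Run:
```python
from m import *
from cell import read_camera
for n in("top","side"):
    c=read_camera(n)
    w=cloud(c);d=w[box(w,(.49,.63),(-.41,-.27),(.015,.06))];print(n,len(d), rect(d) if len(d) else "", d[:,2].max() if len(d) else "")
    b=box(w,(.43,.51),(-.03,.05),(.026,.05));print("left on board",b.sum())
    if n=="top": cv2.imwrite("pics/top1.png",c["color"][150:300,200:480,::-1].repeat(2,0).repeat(2,1))
```

```text
top 809 (array([ 559.5, -340.3]), array([139.8, 138.2]), 88.8) 0.05999339406459181
left on board 0
side 2460 (array([ 559., -340.]), array([140. , 137.8]), 90.0) 0.0599820405476168
left on board 0
```

View pics/top1.png

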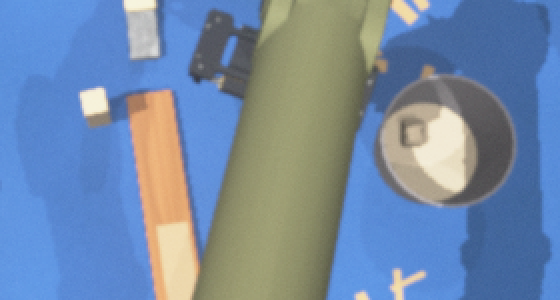

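The tub holds lump 2 at crop (413,130), the board is clear, and the arm stands over prop A. Now I grip lump 1.

```bash
python3 -m jog '[[0.55,-0.1,0,0.75,0],[0.55,0,0,1,0],[0.55,0,0,0.7,0],[0.55,0,0,0.28,0],[0,0,0,0,0],[0,0,0,0,0],[0,0,0,0,0],[0,0,0,0,0],[0,0,0,0,0],[0,0,0,0,0],[0,0,0,0,0]]' 15; python3 plan.py .545 -.36 160
```

```text
time_s: 11.08
tool_pos: [0.6026, -0.1239, 0.1102]
tool_rot: [180.0, 0.1, 160.1]
force: [-0.7, -0.7, 4.2]
grip_width: 0.0259
grasp_force: 15.0
now [ 0.6026 -0.1239  0.1102] [1.800e+02 1.000e-01 1.601e+02] turn units 0.003 X units -1.33 Y units -12.08 z mm 110.15978476329866
```

```bash
python3 -m jog '[[0,0,0,-0.7,0],[0,0,0,-1,0],[0,0,0,-1,0],[0,-0.7,-1,0,0],[0,-0.7,-1,0,0],[0,0,-1,0,0],[0,0,-1,0,0],[0,0,-1,0,0],[0,0,-1,0,0],[0,0,-1,0,0],[0,0,-1,0,0],[0,0,-1,0,0]]' && python3 -m jog '[[0,0,-1,0,0],[0,0,-1,0,0],[0,0,-1,0.5,0],[0,0,0,1,0],[0,0,0,1,0],[0,0,0,0.5,0],[0,0,0,0,0],[0.55,0,0,0,0],[0.55,0,0,0,0],[0.55,0,0,0,0],[0.55,0,0,-1,0],[0.55,0,0,-1,0]]' && python3 -m jog '[[0.85,0,0,-1,-0.155],[0.85,0,0,0,-0.155],[0.85,0,0,0,-0.155],[0.85,0,0,0,-0.155]]'; python3 plan.py .474 -.0028 189
python3 - <<'E'
from m import *
from cell import read_camera
for n in("top","side"):
    w=cloud(read_camera(n))
    print(n,"board",rect(w[box(w,(.3,.65),(-.065,.06),(.009,.02))]))
    for nm,x,y,z in (("A",(.56,.65),(-.17,-.08),(.087,.1)),("Aall",(.56,.65),(-.17,-.08),(.03,.1)),("B",(.56,.65),(.05,.13),(.087,.1))):
        p=w[box(w,x,y,z)];print(nm,len(p),*rect(p),p.mean(0).round(4))
    if n=="top":
        d=box(w,(.50,.62),(-.40,-.28),(.02,.06));k,l,s,ce=cv2.connectedComponentsWithStats(d.astype(np.uint8))
        for i in range(1,k):
            if s[i,4]>25: print("tub blob",s[i,4],np.nanmedian(w[l==i],0))
E
```

```text
time_s: 12.08
tool_pos: [0.5665, -0.3029, 0.1626]
tool_rot: [180.0, -0.0, 160.1]
force: [0.4, 0.4, -0.4]
grip_width: 0.0259
grasp_force: 15.0
time_s: 13.08
tool_pos: [0.5463, -0.3583, 0.1433]
tool_rot: [180.0, -0.1, 160.1]
force: [-0.2, -0.3, -0.5]
grip_width: 0.0461
grasp_force: 0.0
time_s: 13.42
tool_pos: [0.5474, -0.3592, 0.165]
tool_rot: [-179.9, 0.2, -171.6]
force: [-0.0, 0.4, 0.3]
grip_width: 0.0668
grasp_force: 0.0
now [ 0.5474 -0.3592  0.165 ] [-179.9    0.2 -171.6] turn units -0.014 X units 0.84 Y units 18.17 z mm 165.04752879882284
top board (array([474.4,  -9.1]), array([321.6,  87.7]), 6.0)
A 140 [ 602.  -118.3] [30.2 29.2] -33.6 [ 0.6018 -0.1183  0.0909]
Aall 207 [ 601.5 -118.3] [31.1 29.8] -33.5 [ 0.5981 -0.1162  0.0815]
B 141 [602.   88.1] [29.7 29.4] 12.3 [0.6019 0.0879 0.0911]
tub blob 31 [ 0.61257375 -0.30466116  0.03609268]
tub blob 39 [ 0.59849493 -0.39634181  0.0404715 ]
tub blob 107 [ 0.57612871 -0.3157306   0.02915378]
tub blob 48 [ 0.51009848 -0.39350562  0.03908763]
side board (array([467.4,  -3.3]), array([308.9,  67.5]), 9.1)
A 0 [0. 0.] [0. 0.] 0.0 [nan nan nan]
Aall 198 [ 594.9 -129.3] [30.9 15.2] -18.5 [ 0.5936 -0.1287  0.0486]
B 96 [601.8  88.4] [35.  31.9] -73.0 [0.6011 0.0865 0.0904]<stdin>:7: RuntimeWarning: Mean of empty slice.
  ret = um.true_divide(
```

```bash
python3 -m jog '[[1,0.4,1,0,-0.013],[1,0.4,1,0,0],[1,0,1,0,0],[1,0,1,0,0],[1,0,1,0,0],[1,0,1,0,0],[1,0,1,0,0],[1,0,1,0,0],[1,0,1,0,0],[1,0,1,0,0],[1,0,1,0,0],[1,0,1,0,0]]' && python3 -m jog '[[1,0,1,0,0],[1,0,1,0.5,0],[1,0,1,1,0],[1,0,1,1,0],[1,0,1,1,0],[1,0,1,1,0],[1,0,0.2,0.7,0],[1,0,0,0,0],[1,0,0,0,0]]'; python3 plan.py .474 -.003 189
python3 - <<'E'
from m import *
from cell import read_camera
c=read_camera("top");cv2.imwrite("pics/top2.png",c["color"][150:330,230:480,::-1].repeat(3,0).repeat(3,1))
E
```

```text
time_s: 14.52
tool_pos: [0.4951, -0.123, 0.1637]
tool_rot: [-180.0, 0.1, -171.6]
force: [-0.0, 0.4, -0.5]
grip_width: 0.0871
grasp_force: 0.0
time_s: 15.27
tool_pos: [0.4764, -0.0014, 0.0591]
tool_rot: [-180.0, -0.0, -171.5]
force: [0.2, -0.8, 1.0]
grip_width: 0.0867
grasp_force: 0.0
now [ 0.4764 -0.0014  0.0591] [-180.    -0.  -171.5] turn units -0.011 X units 0.13 Y units -0.06 z mm 59.10045613481852
```

View pics/top2.png

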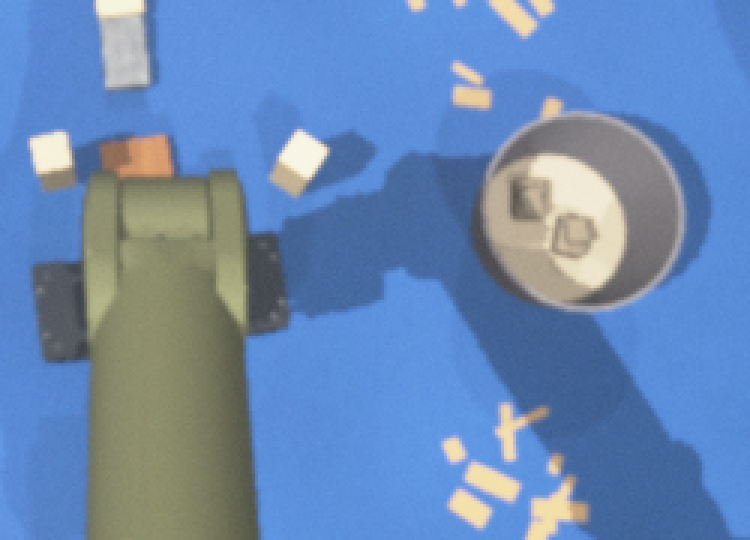

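Both lumps are in the tub, at crop (531,198) and (574,235), and both props are bare. Now I grip the board.

```bash
python3 -m jog '[[1,0.1,-0.1,0.5,-0.011],[1,0,0,0.7,0],[1,0,0,0.5,0],[1,0,0,0.25,0],[1,0,0,0,0],[0,0,0,0,0],[0,0,0,0,0],[0,0,0,0,0],[0,0,0,0,0],[0,0,0,0,0],[0,0,0,0,0],[0,0,0,0,0]]' 40
```

```text
time_s: 16.32
tool_pos: [0.475, -0.0033, 0.0203]
tool_rot: [180.0, 0.0, -170.9]
force: [-0.6, -0.2, 2.7]
grip_width: 0.0594
grasp_force: 40.0
```

```bash
python3 -m jog '[[0,0,0,-0.2,0],[0,0,0,-0.4,0],[0,0,0,-0.7,0],[0,0,0,-0.7,0],[0,0,0,-0.7,0],[0,0,0,-0.7,0],[0,0,0,-0.7,0],[0,0,0,-0.7,0],[0,0,0,-0.7,0],[0,0,0,-0.5,0],[0,0,0,-0.3,0],[0,0,0,-0.2,0]]' && python3 -m jog '[[0,0,0,0,0.05],[0,0,0,0,0.1],[0,0,0,0,0.14],[0,0,0,0,0.14],[0,0,0,0,0.14],[0,0,0,0,0.14],[0,0,0,0,0.14],[0,0,0,0,0.14],[0,0,0,0,0.14],[0,0,0,0,0.14],[0,0,0,0,0.14],[0,0,0,0,0.14]]' && python3 -m jog '[[0,0,0,0,0.14],[0,0,0,0,0.14],[0,0,0,0,0.14],[0,0,0,0,0.14],[0,0,0,0,0.08],[0,0,0,0,0.02],[0,0,0,0,0]]'; python3 plan.py .602 -.015 90
```

```text
time_s: 17.32
tool_pos: [0.475, -0.0035, 0.1508]
tool_rot: [180.0, 0.1, -170.9]
force: [0.9, 0.2, -2.3]
grip_width: 0.0596
grasp_force: 40.0
time_s: 18.32
tool_pos: [0.4742, -0.0035, 0.1493]
tool_rot: [-179.9, -0.0, 119.0]
force: [-0.5, -0.1, -1.4]
grip_width: 0.0595
grasp_force: 40.0
time_s: 18.9
tool_pos: [0.4743, -0.0035, 0.1495]
tool_rot: [-179.9, 0.0, 89.7]
force: [-0.9, -0.2, -1.4]
grip_width: 0.0593
grasp_force: 40.0
now [ 0.4743 -0.0035  0.1495] [-179.9    0.    89.7] turn units -0.006 X units -0.57 Y units 6.38 z mm 149.45762062515107
```

```bash
python3 -m jog '[[0,-0.2,0.3,0,0],[0,-0.2,0.6,0,0],[0,-0.17,0.8,0,0],[0,0,0.8,0,0],[0,0,0.8,0,0],[0,0,0.8,0,0],[0,0,0.8,0,0],[0,0,0.8,0,0],[0,0,0.48,0,0],[0,0,0.2,0,0],[0,0,0,0,0],[0,0,0,0,0]]'; python3 plan.py .602 -.015 90
python3 - <<'E'
from m import *
from cell import read_camera
for n in("top","side"):
    w=cloud(read_camera(n));p=w[box(w,(.55,.65),(-.2,.17),(.11,.15))]
    # drop gripper-area points
    p=p[(abs(p[:,1]+.015)>.06)]
    print(n,len(p),rect(p) if len(p) else "")
    A=np.c_[p[:,1],np.ones(len(p))];print("z slope along y",np.linalg.lstsq(A,p[:,2],rcond=None)[0])
    t=p[p[:,2]>np.median(p[:,2])-.008]
    for lo,hi in((-.2,-.1),(.07,.17)):
        q=t[(t[:,1]>lo)&(t[:,1]<hi)]; print(len(q),q.mean(0).round(4),q.min(0).round(4),q.max(0).round(4))
E
```

```text
time_s: 19.9
tool_pos: [0.6017, -0.0158, 0.1496]
tool_rot: [-179.9, 0.0, 89.7]
force: [-0.5, -0.4, -0.9]
grip_width: 0.0596
grasp_force: 40.0
now [ 0.6017 -0.0158  0.1496] [-179.9    0.    89.7] turn units -0.007 X units 0.04 Y units 0.01 z mm 149.63414184035548
top 2015 (array([603. , -11.8]), array([318.7,  61.5]), 89.4)
z slope along y [0.00156351 0.14368094]
772 [ 0.6017 -0.136   0.1437] [ 0.5716 -0.1715  0.136 ] [ 0.6321 -0.1001  0.1498]
821 [0.6029 0.1088 0.144 ] [0.5737 0.0707 0.1381] [0.6355 0.1473 0.1492]
side 1089 (array([601.8, -25.3]), array([298.6,  62.1]), 89.8)
z slope along y [0.00756821 0.14337794]
683 [ 0.599  -0.1411  0.1432] [ 0.5704 -0.1746  0.1358] [ 0.6311 -0.1001  0.1476]
48 [0.6083 0.0919 0.1434] [0.5726 0.0705 0.136 ] [0.6322 0.1239 0.1462]
```

```bash
python3 -m jog '[[0,0,0,0.3,0],[0,0,0,0.5,0],[0,0,0,0.5,0],[0,0,0,0.3,0],[0,0,0,0.2,0],[0,0,0,0.1,0],[0,0,0,0,0],[0,0,0,0,0]]' 40
```

```text
time_s: 20.67
tool_pos: [0.6025, -0.0156, 0.112]
tool_rot: [180.0, -0.0, 89.7]
force: [-0.3, 0.2, -1.8]
grip_width: 0.0594
grasp_force: 40.0
```

```bash
python3 -m jog '[[0,0,0,0.07,0],[0,0,0,0.04,0],[0,0,0,0,0],[0.85,0,0,0,0],[0.85,0,0,0,0],[0.85,0,0,0,0],[0.85,0,0,0,0],[0.85,0,0,-0.3,0],[0.85,0,0,-0.7,0],[0.85,0,0,-1,0],[0.85,0,0,-1,0],[0.85,0,0,-1,0]]' 10; python3 plan.py .523 .355 76.5
```

```text
time_s: 21.67
tool_pos: [0.6022, -0.0157, 0.191]
tool_rot: [180.0, -0.0, 89.7]
force: [-0.1, -0.3, -0.6]
grip_width: 0.0737
grasp_force: 0.0
now [ 0.6022 -0.0157  0.191 ] [180.   -0.   89.7] turn units 0.292 X units 17.10 Y units -8.18 z mm 191.03683769775375
```

```bash
python3 -m jog '[[1,0,0,0,0.146],[1,0,0,0,0.146],[1,1,-1,0,0],[1,1,-1,0,0],[1,1,-1,0,0],[1,1,-1,0,0],[1,1,-1,0,0],[1,1,-1,0,0],[1,1,-1,0,0],[1,1,-1,0,0],[1,1,0,0,0],[1,1,0,0,0]]' && python3 -m jog '[[1,1,0,0,0],[1,1,0,0,0],[1,1,0,0,0],[1,0,0,0,0],[1,0,0,0,0]]'
python3 - <<'E'
from m import *
from cell import read_camera
for n in("top","side"):
    c=read_camera(n);w=cloud(c);p=w[box(w,(.5,.7),(-.25,.2),(.096,.115))]
    print(n,len(p),*rect(p),"tilt",np.linalg.lstsq(np.c_[p[:,:2],np.ones(len(p))],p[:,2],rcond=None)[0],p.mean(0))
    p=w[box(w,(.48,.57),(.31,.40),(.079,.095))];print("beaker",len(p),*rect(p))
    p=w[box(w,(.44,.52),(.25,.32),(.066,.08))];print("jar",len(p),*rect(p))
E
python3 plan.py .5235 .356 76.5
```

```text
time_s: 22.67
tool_pos: [0.4925, 0.2178, 0.1907]
tool_rot: [180.0, -0.1, 76.6]
force: [0.7, 0.2, 0.1]
grip_width: 0.087
grasp_force: 0.0
time_s: 23.08
tool_pos: [0.5071, 0.2755, 0.1899]
tool_rot: [180.0, 0.0, 76.6]
force: [0.3, -0.6, -0.6]
grip_width: 0.0871
grasp_force: 0.0
top 3226 [604.3 -12.8] [320.5  61.3] 89.5 tilt [9.15204480e-03 2.43615907e-05 9.91238328e-02] [ 0.60325714 -0.01183569  0.10464458]
beaker 0 [0. 0.] [0. 0.] 0.0
jar 295 [489.7 284.6] [52.5 48.3] 41.9
side 2175 [603.2 -11.8] [322.5  61.4] 89.7 tilt [0.02359867 0.0033891  0.09026905] [ 0.60095617 -0.03539493  0.10433087]
beaker 114 [524.6 355.1] [59.9 57.4] 38.6
jar 172 [487.8 286.5] [55.4 49.1] 76.2
now [0.5075 0.2734 0.1899] [180.    0.   76.5] turn units -0.001 X units 4.20 Y units -0.18 z mm 189.91356075645444
```

```bash
python3 -m jog '[[1,0.7,-0.2,0,0],[1,1,0,0,0],[1,1,0,0,0],[1,1,0,0,0],[1,0.5,0,0,0],[1,0,0,0.6,0],[1,0,0,1,0],[1,0,0,1,0],[1,0,0,0.9,0],[1,0,0,0,0],[1,0,0,0,0]]'; python3 plan.py .524 .3558 76.5
```

```text
time_s: 24.1
tool_pos: [0.5223, 0.3552, 0.1183]
tool_rot: [-179.9, 0.2, 76.4]
force: [-0.1, 0.5, 0.5]
grip_width: 0.0869
grasp_force: 0.0
now [0.5223 0.3552 0.1183] [-179.9    0.2   76.4] turn units -0.001 X units 0.05 Y units 0.08 z mm 118.34932877306477
```

```bash
python3 -m jog '[[1,0.05,0.08,0.4,0],[1,0,0,0.7,0],[1,0,0,0.7,0],[1,0,0,0.5,0],[1,0,0,0.4,0],[1,0,0,0,0],[0.6,0,0,0,0],[0.6,0,0,0,0],[0.6,0,0,0,0],[0.6,0,0,0,0],[0.6,0,0,0,0],[0.6,0,0,0,0]]' 15 && python3 -m jog '[[0.6,0,0,0,0],[0.6,0,0,0,0]]'; python3 plan.py .6032 -.012 90
```

```text
time_s: 25.1
tool_pos: [0.5246, 0.358, 0.0662]
tool_rot: [-180.0, -0.0, 76.5]
force: [-1.7, -0.3, 2.2]
grip_width: 0.0572
grasp_force: 15.0
time_s: 25.27
tool_pos: [0.5247, 0.358, 0.0662]
tool_rot: [-180.0, -0.0, 76.5]
force: [-1.9, -0.7, 3.2]
grip_width: 0.0577
grasp_force: 15.0
now [0.5247 0.358  0.0662] [-180.    -0.    76.5] turn units -0.299 X units -18.50 Y units 3.92 z mm 66.22275490342103
```

```bash
python3 -m jog '[[0.5,0,0,-0.2,0],[0.5,0,0,-0.5,0],[0.5,0,0,-0.7,0],[0.5,0,0,-0.8,0],[0.5,0,0,-0.8,0],[0.5,0,0,-0.8,0],[0.5,0,0,-0.8,0],[0.5,0,0,-0.8,0],[0.5,0,0,-0.7,0],[0.5,0,0,-0.5,0],[0.5,0,0,-0.3,0],[0.5,0,0,0,0]]' && python3 -m jog '[[0.5,0,0,0,-0.05],[0.5,0,0,0,-0.1],[0.5,0,0,0,-0.1],[0.5,0,0,0,-0.05],[0.5,-0.3,0,0,0],[0.5,-0.6,0,0,0],[0.5,-0.8,0,0,0],[0.5,-0.8,0.2,0,0],[0.5,-0.8,0.4,0,0],[0.5,-0.8,0.4,0,0],[0.5,-0.8,0.4,0,0],[0.5,-0.8,0.4,0,0]]'; python3 plan.py .6032 -.012 90
```

```text
time_s: 26.27
tool_pos: [0.5255, 0.358, 0.2055]
tool_rot: [179.9, -0.1, 76.5]
force: [-0.2, 0.5, -1.0]
grip_width: 0.0572
grasp_force: 15.0
time_s: 27.27
tool_pos: [0.5611, 0.2404, 0.2038]
tool_rot: [-180.0, 0.0, 89.9]
force: [1.4, -1.0, -1.3]
grip_width: 0.0574
grasp_force: 15.0
now [0.5611 0.2404 0.2038] [-180.     0.    89.9] turn units -0.003 X units -12.62 Y units 2.10 z mm 203.78519978901477
```

```bash
python3 -m jog '[[0.5,-0.9,0.4,0,0],[0.5,-1,0.4,0,0],[0.5,-1,0.4,0,0],[0.5,-1,0.4,0,0],[0.5,-1,0.4,0,0],[0.5,-1,0.1,0,0],[0.5,-1,0,0,0],[0.5,-1,0,0,0],[0.5,-1,0,0,0],[0.5,-1,0,0,0],[0.5,-0.9,0,0,0],[0.5,-0.8,0,0,0]]' && python3 -m jog '[[0.5,-0.6,0,0,0],[0.5,-0.4,0,0,0],[0.5,0,0,0,0],[0.5,0,0,0,0],[0.5,0,0,0,0]]'; python3 plan.py .6032 -.012 90
python3 - <<'E'
from m import *
from cell import read_camera
c=read_camera("side");w=cloud(c);cv2.imwrite("pics/side1.png",c["color"][100:330,120:420,::-1].repeat(2,0).repeat(2,1))
# foot: lowest points above board near centre
p=w[box(w,(.55,.65),(-.06,.04),(.115,.17))];print("beaker low",len(p),p.min(0),p.max(0))
for lo in(.13,.14,.15,.16):
    q=p[(p[:,2]>lo-.005)&(p[:,2]<lo+.005)];print(lo,len(q),q.mean(0).round(4) if len(q) else "", q[:,:2].min(0) if len(q) else "",q[:,:2].max(0) if len(q) else "")
t=w[box(w,(.5,.7),(-.25,.2),(.096,.112))];print("board",rect(t))
E
```

```text
time_s: 28.27
tool_pos: [0.6019, 0.0078, 0.2038]
tool_rot: [-180.0, 0.0, 89.8]
force: [0.2, 0.4, -2.3]
grip_width: 0.0576
grasp_force: 15.0
time_s: 28.68
tool_pos: [0.6028, -0.0069, 0.2037]
tool_rot: [-180.0, -0.1, 90.1]
force: [0.2, 0.2, -2.0]
grip_width: 0.0572
grasp_force: 15.0
now [ 0.6028 -0.0069  0.2037] [-1.80e+02 -1.00e-01  9.01e+01] turn units 0.002 X units -0.26 Y units 0.02 z mm 203.69183482490993
beaker low 242 [ 0.57395204 -0.03637889  0.13754472] [ 0.6273272  -0.00336671  0.16987209]
0.13 0   
0.14 28 [ 0.5965 -0.0242  0.1418] [ 0.58084055 -0.03289116] [ 0.61913695 -0.00484804]
0.15 72 [ 0.5956 -0.0265  0.1503] [ 0.5763175  -0.03455877] [ 0.62547717 -0.00336671]
0.16 95 [ 0.5958 -0.0265  0.1599] [ 0.57526595 -0.03637889] [ 0.62644544 -0.00475976]
board (array([603.3, -11.6]), array([323.9,  61.9]), 89.5)
```

View pics/side1.png

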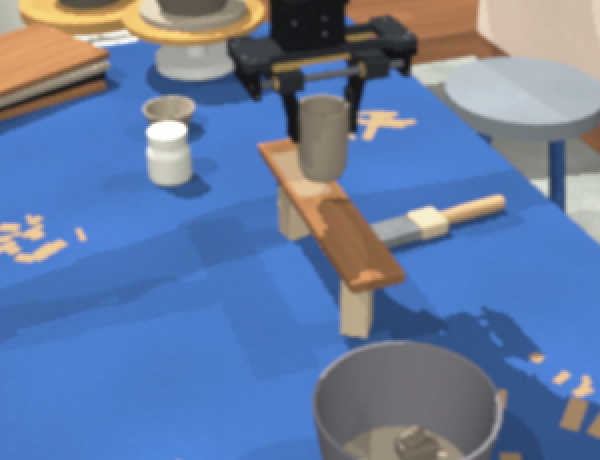

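The board is level on both props and the beaker hangs upright over its middle, with the foot at about z=0.138. Dish, jar and brush are in place. Now I lower it.

```bash
python3 -m jog '[[0.5,-0.2,0.07,0.2,0],[0.5,0,0,0.4,0],[0.5,0,0,0.4,0],[0.5,0,0,0.3,0],[0.5,0,0,0.15,0],[0.5,0,0,0.1,0],[0.5,0,0,0,0],[0.5,0,0,0,0]]'; python3 -m jog '[[0.5,0,0,0.04,0],[0.5,0,0,0.04,0],[0.5,0,0,0,0],[0.5,0,0,0,0]]'
```

```text
time_s: 29.4
tool_pos: [0.6044, -0.0122, 0.1728]
tool_rot: [180.0, -0.0, 90.0]
force: [-0.3, -0.2, -0.8]
grip_width: 0.0574
grasp_force: 15.0
time_s: 29.73
tool_pos: [0.6044, -0.0123, 0.1713]
tool_rot: [180.0, -0.0, 90.0]
force: [0.1, 0.9, -1.8]
grip_width: 0.0567
grasp_force: 15.0
```

```bash
python3 -m jog '[[0.5,0,0,0.04,0],[0.5,0,0,0,0],[0.5,0,0,0,0],[0.5,0,0,0,0]]';python3 -m jog '[[0.5,0,0,0.03,0],[0.5,0,0,0,0],[0.5,0,0,0,0],[0.5,0,0,0,0]]'
```

```text
time_s: 30.07
tool_pos: [0.6043, -0.0123, 0.1704]
tool_rot: [180.0, -0.0, 90.0]
force: [1.2, 0.6, -1.8]
grip_width: 0.0572
grasp_force: 15.0
time_s: 30.4
tool_pos: [0.6045, -0.0123, 0.1702]
tool_rot: [180.0, -0.0, 90.0]
force: [-0.9, -0.6, 1.5]
grip_width: 0.0574
grasp_force: 15.0
```

Force changed sign, so the beaker is seated. I release and rise.

```bash
python3 -m jog '[[0.75,0,0,0,0],[0.85,0,0,0,0],[1,0,0,0,0],[1,0,0,0,0],[1,0,0,0,0],[1,0,0,-0.4,0],[1,0,0,-0.8,0],[1,0,0,-1,0],[1,0,0,-1,0],[1,0,0,-1,0],[1,0,0,-1,0],[1,0,0,0,0]]' 3; python3 -m jog '[[1,-1,-1,0,0],[1,-1,-1,0,0],[1,-1,-1,0,0],[1,-1,-1,0,0],[1,-1,-1,0,0],[1,-1,0,0,0],[1,-1,0,0,0],[1,-1,0,0,0],[1,0,0,0,0]]'
python3 - <<'E'
from m import *
from cell import read_camera
for n in("top","side"):
    c=read_camera(n);w=cloud(c)
    p=w[box(w,(.5,.7),(-.25,.2),(.096,.112))];print(n,"board",*rect(p))
    p=w[box(w,(.55,.66),(-.06,.04),(.18,.2))];print("beaker rim",len(p),*rect(p),p[:,2].max())
    if n=="side": cv2.imwrite("pics/side2.png",c["color"][100:330,120:420,::-1].repeat(2,0).repeat(2,1))
E
```

```text
time_s: 31.4
tool_pos: [0.6065, -0.0124, 0.2793]
tool_rot: [179.5, -0.0, 90.0]
force: [0.0, 0.4, 1.2]
grip_width: 0.0869
grasp_force: 0.0
time_s: 32.15
tool_pos: [0.5032, -0.1773, 0.274]
tool_rot: [180.0, 0.1, 89.6]
force: [-0.5, -1.5, 0.5]
grip_width: 0.087
grasp_force: 0.0
top board [604.2 -12.3] [320.   61.1] 89.7
beaker rim 195 [604.6 -14.1] [56.9 56.2] 12.2 0.19426735260951244
side board [602.6 -11.4] [323.2  61.2] 89.9
beaker rim 168 [602.5 -15.1] [57.5 52. ] -47.4 0.19270552034679145
```

View pics/side2.png

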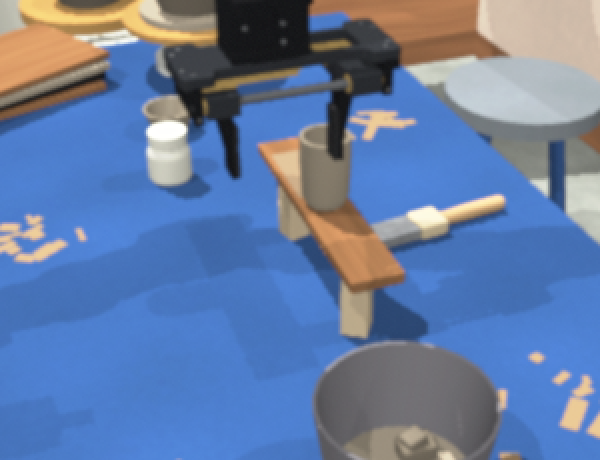

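The beaker stands upright on the middle of the board at crop (325,170), within about 3 mm of centre. The board is level on both props, the lumps are in the tub and the gripper is clear.

```bash
python3 -m jog '[[1,0,0,0,0],[1,0,0,0,0],[1,0,0,0,0],[1,0,0,0,0]]'; python3 -c "
from cell import env
print(env.sign_off())"
```

```text
time_s: 32.58
tool_pos: [0.5046, -0.1714, 0.2737]
tool_rot: [180.0, -0.0, 90.1]
force: [-0.0, 0.4, 0.6]
grip_width: 0.0868
grasp_force: 0.0
the job is handed in; nothing more can be done
None
```

Job handed in at 32.6 s with no verdict returned: by the cameras, both lumps are in the tub, the board lies level across both props, and the beaker stands upright within about 4 mm of its middle.

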